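Click the parts dispenser round to the gland pocket

ROBOT

A 6-joint arm with a two-finger parallel gripper is mounted at the origin on the work surface. World frame = base frame: x ahead of the robot, y to its left, z up, the work surface at z = 0. Lengths are in m, angles in rad, forces in N, time in s.
With the tool pointing down it reaches from about 0.3 to 0.75 m from the base axis. Payload 8.5 kg.
Tool frame: the origin (TCP) lies between the finger pads; the fingertips stand 14 mm ahead of it and the grasp point (between the pads) lies 5 mm behind it; x points along the fingers, z is the direction in which the jaws open and shut, and the axes are right-handed (so a half turn about x gives the same grasp; the last joint's range is limited). The gripper opens to 85 mm and grips with 20 to 120 N. Pads are 22 mm wide; open, the fingers measure 114 mm over their backs; the gripper's body (76 mm by 85 mm) begins 54 mm behind the grasp point. The pads swing forward as they close: fully open they stand 13 mm farther back than shut.
Start: joints at [-1.316, 0.381, 1.297, -0, 1.464, -0.215], TCP at [0.249, -0.49, 0.211] pointing down, gripper open.
Joint ranges: [-3.11, 3.11], [-0.89, 2.33], [0.22, 2.48], [-1.42, 4.56], [0.17, 2.85], [-2.88, 2.88]. Speed limits (rad/s): [2.39, 2.39, 3.14, 3.14, 3.14, 3.14].

INTERFACE

Orientations are given as [roll, pitch, yaw] about the fixed x, y, z axes, in that order (R = Rz(yaw) Ry(pitch) Rx(roll)).
In Python, from plant import manip gives the robot as it stands.
- The arm moves only by the tool apply_moves, never from a script. Its arguments are lists of equal length, an entry for each row: "translation": the shift along the tool's x, y, z in m, a list of three; "angular": the turn, a rotation vector about the tool's x, y, z in degrees, a list of three; "gripper": the opening, from 0 (shut) to 1 (fully open). In form: {"translation": [[x, y, z], ...], "angular": [[rx, ry, rz], ...], "gripper": [gripper, ...]}. A call has 1 to 20 rows; each row shifts and turns the commanded pose from where the row before left it, along the tool's axes as they then stand; what a row does not reach is not made up. A row lasts 1/12 s, in which the tool goes at most 41.7 mm and 7.16 degrees, less where a joint would pass 70% of its speed; a pose out of reach is approached as far as the arm can. A call with a gripper value outside its range is refused whole. The fingers move at their own pace and stop on an object; "grip_force" is the grip in N (left out, the last holds). Time passes only in rows, so rows that do not move let the fingers close. It gives the time, the measured TCP pose, the force and the opening at its end, in the units of the state.
- manip.get_state(): the state, without advancing time (a new reading comes with each control period).
- manip.snapshot(name): name is "scene" or "top" or "wrist"; returns (picture, depth): 400x640x3 uint8, blue, green, red; 400x640 float32, m along the optical axis (not along the pixel's ray), 0 where there is no reading.
- manip.camera_model(name): a dict with "fx", "fy", "cx", "cy" (pixels), "cam_to_world" (4x4, takes a point from camera to world coordinates). Camera axes: x right, y up, looking along -z (the intrinsics and any distortion apply to the point x, -y, -z); pixel columns grow to the right and rows downward; lengths in m; the calibration is good to about 2 mm. A picture is of the moment at which its call begins: read the wrist's pose just before it. camera_model takes no time and is no camera call; for the wrist camera it gives the pose at the moment of the call.
- manip.hand_in(): hands the job in, once; it reports no verdict.
Trained networks look in the newest picture that a camera, given by its name, has taken for a name from the list of things; names that differ only in an ending like _2 or _b are one class to them, and where a whole thing is asked for, a point or a joint stands for the part that bears it (a point fixed in the world has none). Each returns a list of dicts, best first, with "conf" (0 to 1); they miss things now and then, are a little off and sometimes report something else, mostly with a low value. They report only what shows in the picture. A call takes as long as a camera call. They do not tell look-alikes from the thing itself.
- manip.spot_in(target, camera): "position" ([column, row] as shares, 0 to 1, of the picture: columns of its width, rows of its height, amid what is visible of it).
- manip.spot_point(target, camera): "position" ([column, row] as shares, 0 to 1, of the picture: columns of its width, rows of its height: a listed point, or the origin of a listed thing).
The state is a dict: "time_s": time; "joint_pos": joint angles; "qvel": joint speeds; "tau": joint torques, N m; "tool_pos": TCP position; "tcp_rot": TCP orientation; "force": force on the tool from outside, world axes, zero at the start; "torque": the same for the moment, N m; "finger_gap": finger opening in m.
Only numpy, scipy, OpenCV 4.12 (cv2) and the standard library are available. Lean on these libraries where they do the work, as an engineer would, in place of code of your own. Each camera call takes 0.05 s, during which the arm holds its last target. There are 200 camera calls.

TASK

On the bench stands a round black parts wheel with finger tabs on its edge. With a fingertip, flick its edge anticlockwise (seen from above), click by click, until the pocket with the one big gland stands at the pointer of the upright post, exactly on its click and never run past it. Do not pick up, drag or tip the dispenser, leave everything else on the bench alone, and finish with the hand clear.

Things in the scene. Friction and masses are not known exactly. Their poses are not given: they have to be found in the camera images.
- dispenser: The dispenser, standing loose on the bench on a weighted foot, about 2.4 kg. Origin: under the wheel's axis, on the bench; z up. Its -x axis points from the wheel's axis to the upright post. Foot: radius 50 mm, 6 mm high; body under the wheel: radius 42 mm, to 22 mm high. A low arm (26 mm wide, 7 mm high) joins foot and post.
- post_top (a point): Top of the white upright post of the dispenser, 66 mm above the bench; the post is 12 x 18 mm, its inner face 84 mm from the wheel's axis. A pointer bar (6 mm square, its underside 58 mm up) reaches inward from it to 64 mm from the axis, above the tabs.
- wheel_axis (a point): Point on the wheel's vertical axis, 36 mm above the bench (half-way up the wheel). The wheel: a black disc of radius 50 mm, from 24 to 48 mm above the bench, with 8 open pockets on top and 8 radial tabs on its edge, each 6 mm thick, out to 73 mm from the axis, as high as the disc. Neighbouring tabs leave a gap of about 45 mm at 66 mm from the axis.
- wheel (a joint): Angle of the wheel in rad, growing anticlockwise seen from above; 0 = gland pocket at the post. Click positions lie at multiples of 0.785 (45 degrees); it starts 2, 3 or 4 clicks short of 0 (-1.57, -2.36 or -3.14; rarely it is found balanced half-way between two). A spring detent holds each click: it rests within 0.08 rad; pushing a tab takes about 2 N; past half-way it springs on to the next click, before that back.
- tab (a point): Outer end of one tab, half-way up, 73 mm from the axis, turning with the wheel: the tab 22.5 degrees anticlockwise of the gland pocket. The eight tabs are 45 degrees apart, each half-way between two pockets, so at every click they stand 22.5, 67.5, ... degrees either side of the direction to the post.
- gland_pocket (a point): Middle of the pocket with the one big gland, on the wheel, 34 mm from its axis, 48 mm above the bench. The gland (metal, 21 mm across) stands up to 64 mm above the bench; the other seven pockets hold only small metal sleeves lying low.
- index_spot (a point): Where gland_pocket must come to stand: on the line from the axis to the post, 34 mm from the axis, 48 mm above the bench; fixed to the dispenser.
- tape_roll: A bystander: white tape roll lying flat, 64 mm across, 19 mm high; origin under its centre.
- junction_box: A bystander: white square junction box, 62 x 62 x 36 mm; origin under its centre.
- breaker: A bystander: slim white circuit breaker standing upright, 66 x 18 mm, 65 mm tall, long side along its x; origin under its centre.
- screwdriver: A bystander: screwdriver lying along its x.
- spray_can: A bystander: can, 52 mm across, 150 mm tall; origin under its centre.
- carton: A bystander: cardboard carton 100 x 140 x 70 mm; origin under its centre.
- tester: A bystander: flat black meter, 75 x 150 x 42 mm; origin under its centre.
There are look-alikes about, which are no part of the job. What is shaped like the dispenser but purple is not meant.

How it is judged:
At the end, for the whole second after the job is handed in: The gland pocket stands at the post within 5 mm (8 degrees of the click), wheel and dispenser at rest, the dispenser upright (horizontal distance between gland_pocket and index_spot below 0.005 m and angular speed of dispenser below 0.1 rad/s and velocity of joint wheel between -0.2 and 0.2 rad/s and angle between dispenser's own z axis and vertical below 0.05 rad); the robot touches nothing.
It fails at once if the wheel is run past the gland pocket's click (more than 0.55 rad beyond it) (value of joint wheel above 0.55 rad).
It fails at once if the wheel is turned round the wrong way (clockwise, to five clicks short) (value of joint wheel below -3.75 rad).
It fails at once if the dispenser is dragged more than 25 mm from its place, lifted or tipped (distance of dispenser from where it was at the start of the episode above 0.025 m or height (world z) of dispenser above 0.01 m or angle between dispenser's own z axis and vertical above 0.2 rad).
It fails at once if another thing on the bench is lifted or moved more than 20 mm (distance of any of tape_roll, junction_box, breaker, screwdriver, spray_can, carton, tester from where it was at the start of the episode above 0.02 m).
It also fails if it takes over 64 s, if anything falls off the work surface, if the arm or the gripper's body presses on something with over 40 N, if the wrist force passes 120 N, or if a joint passes its speed limit or range.

## Working session

There is one attempt and no reset: what is moved stays moved. The work goes in short steps, Python scripts to look and compute and a tool call to move; the robot and the scene stay as the last step left them, time stands still between calls to the robot, and variables do not carry over. Pictures are saved under pics/ and viewed, about 8 in all and at most 12, crops included, and the job is handed in when it is done.

Besides the shell and the picture viewer there is one more tool, called after "Request:" as a command line: name --argument value ..., lists and objects as JSON in quotes. apply_moves: Moves the arm, as the interface text tells. Its arguments: {"type":"object","properties":{"translation":{"type":"array"},"angular":{"type":"array"},"gripper":{"type":"array"},"grip_force":{"type":"number"}},"required":["translation","angular","gripper"]}

```bash
mkdir -p pics; ls; cat > h.py <<'E'
import numpy as np, cv2
from plant import manip
def w(cam,u,v,z=None,d=None,M=None):
    m=M or manip.camera_model(cam); T=np.array(m["cam_to_world"])
    r=np.array([(u-m["cx"])/m["fx"],-(v-m["cy"])/m["fy"],-1.])
    R=T[:3,:3]@r
    t=d if d is not None else (z-T[2,3])/R[2]
    return T[:3,3]+t*R
E
python3 - <<'E'
from h import *
for c in ("top","scene"):
    p,d=manip.snapshot(c); cv2.imwrite(f"pics/{c}1.png",p)
    print(c,{k:v for k,v in manip.camera_model(c).items() if k!="cam_to_world"})
    for n,z in (("wheel_axis",.036),("post_top",.066),("gland_pocket",.048),("tab",.036),("index_spot",.048)):
        for r in manip.spot_point(n,c)[:3]:
            u,v=r["position"][0]*640,r["position"][1]*400
            print(n,round(r["conf"],2),round(u),round(v),w(c,u,v,z).round(3))
print(manip.get_state())
E
```

```text
pics
top {'fx': 444.194050042981, 'fy': 444.194050042981, 'cx': 322.40424840541806, 'cy': 199.17969300985408}
wheel_axis 0.97 456 235 [ 0.394 -0.463  0.036]
wheel_axis 0.59 306 202 [0.521 0.034 0.036]
wheel_axis 0.39 304 152 [0.695 0.04  0.036]
post_top 0.98 447 264 [ 0.301 -0.42   0.066]
post_top 0.9 318 219 [ 0.458 -0.004  0.066]
gland_pocket 0.68 302 189 [0.565 0.047 0.048]
gland_pocket 0.62 447 243 [ 0.368 -0.428  0.048]
tab 0.96 457 256 [ 0.327 -0.461  0.036]
tab 0.77 288 185 [0.584 0.095 0.036]
index_spot 0.84 453 245 [ 0.362 -0.447  0.048]
index_spot 0.79 311 207 [0.503 0.019 0.048]
index_spot 0.36 426 184 [ 0.568 -0.374  0.048]
scene {'fx': 448.6192706791393, 'fy': 448.6192706791393, 'cx': 320.92520840296146, 'cy': 197.78110283662105}
wheel_axis 0.94 326 193 [0.529 0.034 0.036]
wheel_axis 0.82 192 214 [ 0.307 -0.247  0.036]
wheel_axis 0.78 148 286 [ 0.396 -0.449  0.036]
post_top 0.92 156 200 [ 0.222 -0.289  0.066]
post_top 0.85 132 250 [ 0.307 -0.42   0.066]
post_top 0.61 294 180 [ 0.45  -0.006  0.066]
gland_pocket 0.7 178 212 [ 0.284 -0.27   0.048]
gland_pocket 0.66 342 190 
[... 262 characters left out ...]
58 -0.441  0.048]
index_spot 0.55 316 186 [0.498 0.028 0.048]
{'time_s': 0.6, 'joint_pos': array([-1.31632132e+00,  3.80608298e-01,  1.29746847e+00, -9.21870354e-06,
        1.46358250e+00, -2.15244131e-01]), 'qvel': array([ 0.00121469,  0.00084215, -0.00036132, -0.00075994, -0.00125657,
       -0.000143  ]), 'tau': array([ 2.02847173e-05, -4.48156393e+01, -2.31399572e+01, -2.01385265e-04,
        5.09324764e-04,  1.68687869e-06]), 'tool_pos': array([ 0.24896212, -0.4903801 ,  0.21059482]), 'tcp_rot': array([3.06309057, 1.57072909, 1.96201437]), 'force': array([-0.34461678, -0.38219043,  0.09920215]), 'torque': array([ 0.03830758, -0.02009485, -0.04881734]), 'finger_gap': 0.0853647290677009}
```

View pics/top1.png

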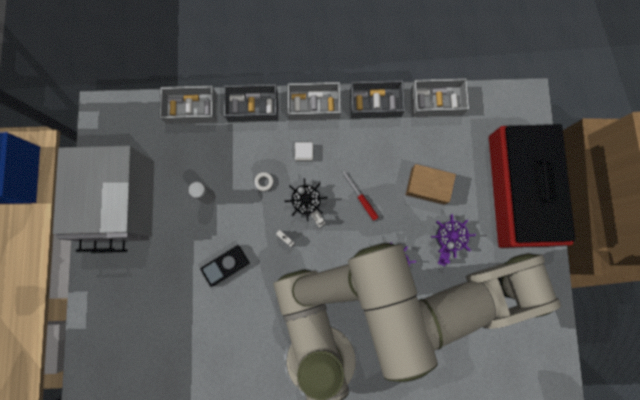

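View pics/scene1.png

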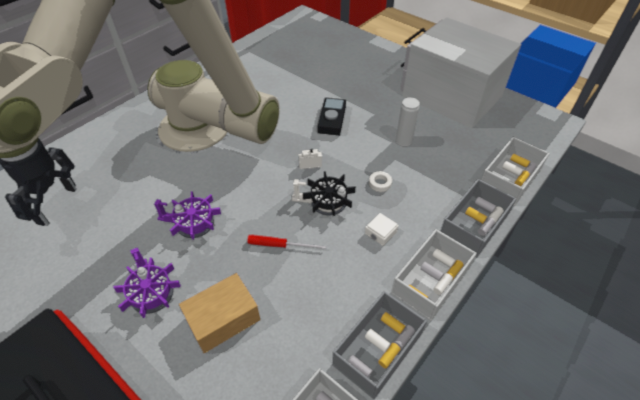

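Candidates: the black wheel at top (306,200) / scene (328,193); the purple ones at top (452,236) and (405,255), scene (146,285) and (192,214), are excluded by colour. I choose the black one and check it in a close crop.

```bash
python3 - <<'E'
import cv2,numpy as np
a=cv2.imread("pics/top1.png")[165:240,265:345]; b=cv2.imread("pics/scene1.png")[155:230,285:365]
f=lambda x:cv2.resize(x,(400,375),interpolation=cv2.INTER_CUBIC)
cv2.imwrite("pics/c1.png",np.hstack([f(a),f(b)]))
E
```

```text
(no output)
```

View pics/c1.png

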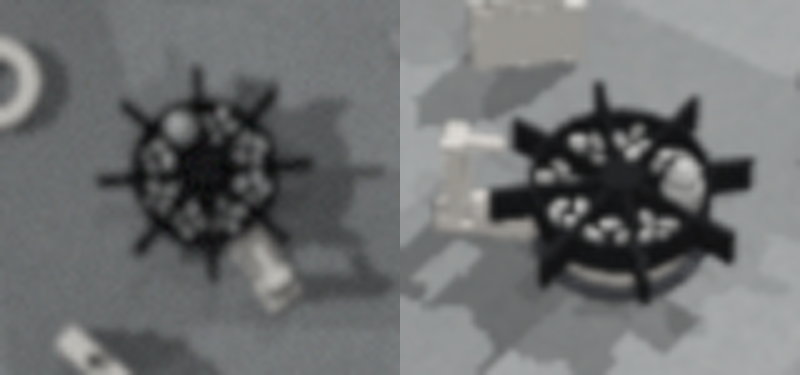

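The crop shows the black wheel: axis at top (306,199.5), white post and pointer to the lower right (~(321,222)), and the gland upper left (~(301,190)). The gland is opposite the post, so the wheel is 4 clicks short. Next I work out the tool heading and the move to a point above it.

```bash
cat >> h.py <<'E'
from scipy.spatial.transform import Rotation as Ro
def Rt(s=None):
    s=s or manip.get_state(); return Ro.from_euler("xyz",s["tcp_rot"]).as_matrix()
def head(R): return np.degrees(np.arctan2(R[1,2],R[0,2]))
E
python3 - <<'E'
from h import *
s=manip.get_state(); R=Rt(s); print(R.round(3),head(R))
m=manip.camera_model("wrist"); T=np.array(m["cam_to_world"]); print("cam in tool",(R.T@(T[:3,3]-s["tool_pos"])).round(3),(R.T@T[:3,:3]).round(2), m["fx"])
for n in ("spray_can","tape_roll","breaker","junction_box","tester","screwdriver"):
    r=manip.spot_point(n,"top")[:1]
    for q in r: print(n,q["conf"],w("top",q["position"][0]*640,q["position"][1]*400,0).round(3))
print("delta tool", (R.T@(np.array([.50,.034,.25])-s["tool_pos"])).round(4))
E
```

```text
[[-0.     0.892  0.453]
 [ 0.     0.453 -0.892]
 [-1.     0.    -0.   ]] -63.08701905983505
cam in tool [-0.162  0.068  0.001] [[-0.    0.27 -0.96]
 [ 0.    0.96  0.27]
 [ 1.   -0.   -0.  ]] 275.6984762501911
spray_can 0.78 [0.56  0.384 0.   ]
tape_roll 0.59 [0.568 0.045 0.   ]
breaker 0.5 [0.602 0.163 0.   ]
junction_box 0.62 [0.71  0.043 0.   ]
tester 0.58 [0.32  0.317 0.   ]
screwdriver 0.59 [ 0.55  -0.156  0.   ]
delta tool [-0.0394  0.4612 -0.354 ]
```

Request:
apply_moves --translation '[[-0.0025, 0.0262, -0.0211], [-0.0025, 0.0262, -0.0211], [-0.0025, 0.0262, -0.0211], [-0.0025, 0.0262, -0.0211], [-0.0025, 0.0262, -0.0211], [-0.0025, 0.0262, -0.0211], [-0.0025, 0.0262, -0.0211], [-0.0025, 0.0262, -0.0211], [-0.0025, 0.0262, -0.0211], [-0.0025, 0.0262, -0.0211], [-0.0025, 0.0262, -0.0211], [-0.0025, 0.0262, -0.0211], [-0.0025, 0.0262, -0.0211], [-0.0025, 0.0262, -0.0211], [-0.0025, 0.0262, -0.0211], [-0.0025, 0.0262, -0.0211], [0, 0, 0], [0, 0, 0]]' --angular '[[0, 0, 0], [0, 0, 0], [0, 0, 0], [0, 0, 0], [0, 0, 0], [0, 0, 0], [0, 0, 0], [0, 0, 0], [0, 0, 0], [0, 0, 0], [0, 0, 0], [0, 0, 0], [0, 0, 0], [0, 0, 0], [0, 0, 0], [0, 0, 0], [0, 0, 0], [0, 0, 0]]' --gripper '[0, 0, 0, 0, 0, 0, 0, 0, 0, 0, 0, 0, 0, 0, 0, 0, 0, 0]'

```text
time_s: 2.4
tool_pos: [0.4701, 0.0016, 0.2506]
tcp_rot: [-0.406, 1.571, -1.504]
force: [-0.6, 0.1, -0.7]
finger_gap: -0.0002
```

```bash
cat > look.py <<'E'
from h import *
import sys
s=manip.get_state(); R=Rt(s); M=manip.camera_model("wrist")
p,d=manip.snapshot("wrist"); cv2.imwrite(f"pics/{sys.argv[1]}.png",p)
print(s["time_s"],s["tool_pos"].round(4),"head",head(R).round(2),s["finger_gap"].round(4),s["force"].round(1))
for n,z in (("wheel_axis",.036),("post_top",.066),("gland_pocket",.048),("tab",.036),("index_spot",.048)):
    for r in manip.spot_point(n,"wrist")[:2]:
        u,v=r["position"][0]*640,r["position"][1]*400
        print(n,round(r["conf"],2),round(u),round(v),w("",u,v,z,M=M).round(4))
E
python3 look.py w1
```

```text
Traceback (most recent call last):
  File "look.py", line 5, in <module>
    print(s["time_s"],s["tool_pos"].round(4),"head",head(R).round(2),s["finger_gap"].round(4),s["force"].round(1))
                                                                     ^^^^^^^^^^^^^^^^^^^^^
AttributeError: 'float' object has no attribute 'round'
```

View pics/w1.png

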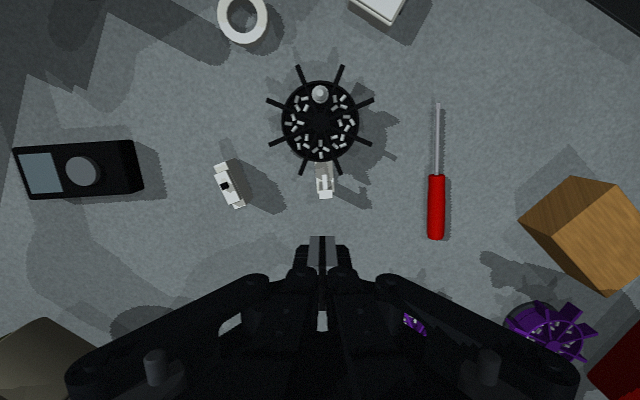

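Wrist view: axis at (320,120), gland at (320,93), post at (324,190) below. The gland is exactly opposite the post, so 4 clicks remain and it is not half-way. Now the numbers.

```bash
sed -i 's/s\["finger_gap"\].round(4)/s["finger_gap"]/' look.py; python3 look.py w1b; python3 - <<'E'
from h import *
manip.snapshot("wrist")
r=manip.spot_point("wheel_axis","wrist")
M=manip.camera_model("wrist")
p=cv2.imread("pics/w1b.png"); 
E
```

```text
2.45 [0.4698 0.0006 0.2505] head -63.01 -9.602106842060183e-05 [-0.  -0.8 -0.1]
wheel_axis 0.61 321 121 [0.5353 0.0338 0.036 ]
wheel_axis 0.55 545 338 [ 0.3967 -0.4506  0.036 ]
post_top 0.48 564 224 [ 0.5642 -0.314   0.066 ]
gland_pocket 0.88 318 95 [0.5609 0.0512 0.048 ]
gland_pocket 0.74 536 358 [ 0.3637 -0.4457  0.048 ]
tab 0.91 299 67 [0.5795 0.0876 0.036 ]
index_spot 0.79 533 356 [ 0.3636 -0.4398  0.048 ]
index_spot 0.74 321 150 [0.5016 0.0179 0.048 ]
```

Request:
apply_moves --translation '[[0, 0.01225, 0.01173], [0, 0.01225, 0.01173], [0, 0.01225, 0.01173], [0, 0.01225, 0.01173], [0, 0.01225, 0.01173], [0, 0.01225, 0.01173], [0.026, 0, 0], [0.026, 0, 0], [0.026, 0, 0], [0.026, 0, 0], [0.026, 0, 0], [0, 0, 0], [0, 0, 0]]' --angular '[[0, 0, 0], [0, 0, 0], [0, 0, 0], [0, 0, 0], [0, 0, 0], [0, 0, 0], [-0.5, 0, 0], [-0.5, 0, 0], [-0.5, 0, 0], [-0.5, 0, 0], [-0.3, 0, 0], [0, 0, 0], [0, 0, 0]]' --gripper '[0, 0, 0, 0, 0, 0, 0, 0, 0, 0, 0, 0, 0]'

```text
time_s: 3.93
tool_pos: [0.5671, -0.0293, 0.1204]
tcp_rot: [-2.333, 1.569, 2.889]
force: [0.4, 0.4, 0.3]
finger_gap: 0.0002
```

```bash
python3 look.py w2
```

```text
3.9333 [ 0.5671 -0.0293  0.1204] head -60.82 0.00016389916516462474 [0.4 0.4 0.3]
wheel_axis 0.81 244 197 [0.5357 0.0346 0.036 ]
tab 0.64 142 50 [0.607  0.1579 0.036 ]
tab 0.62 206 124 [0.5793 0.0908 0.036 ]
index_spot 0.66 243 238 [0.5043 0.0182 0.048 ]
```

View pics/w2.png

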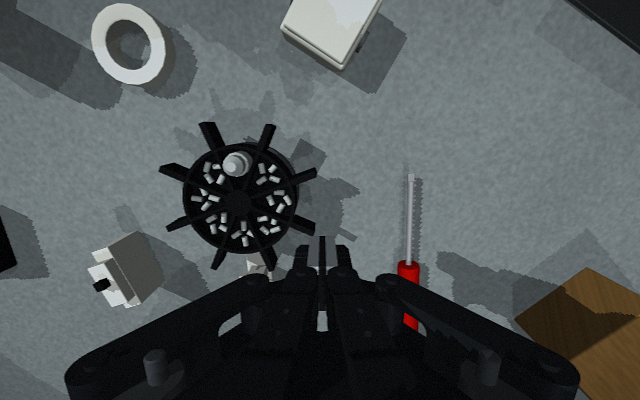

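Request:
apply_moves --translation '[[0.013, 0, 0], [0.013, 0, 0], [0.013, 0, 0], [0.013, 0, 0], [0.013, 0, 0], [0.013, 0, 0], [0, 0, 0]]' --angular '[[0, 0, 0], [0, 0, 0], [0, 0, 0], [0, 0, 0], [0, 0, 0], [0, 0, 0], [0, 0, 0]]' --gripper '[0, 0, 0, 0, 0, 0, 0]'

```text
time_s: 4.82
tool_pos: [0.5664, -0.0289, 0.0411]
tcp_rot: [-2.345, 1.568, 2.877]
force: [-0.2, 0.6, -0.1]
finger_gap: 0.0003
```

```bash
python3 look.py w3
```

```text
4.8167 [ 0.5664 -0.0289  0.0411] head -60.79 0.000296456127185245 [-0.2  0.6 -0.1]
wheel_axis 0.86 212 227 [0.5361 0.0347 0.036 ]
tab 0.88 155 123 [0.5801 0.0894 0.036 ]
index_spot 0.85 210 288 [0.5035 0.0171 0.048 ]
```

View pics/w3.png

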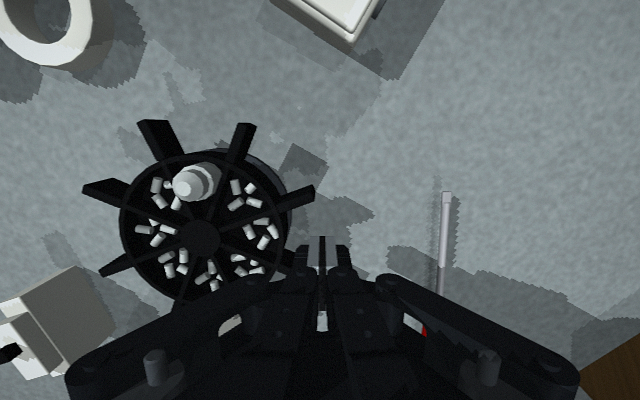

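Fingertip at (322,245), in the gap between the tab to push (300,195) and the one behind it (285,262). First stroke.

Request:
apply_moves --translation '[[0, 0, 0], [0, 0.0025, -4e-05], [0, 0.0025, -4e-05], [0, 0.0025, -4e-05], [0, 0.0025, -4e-05], [0, 0.0025, -4e-05], [0, 0.0025, -4e-05], [0, 0.0025, -4e-05], [0, 0.0025, -4e-05], [0, 0.0025, -4e-05], [0, 0.0025, -4e-05], [0, 0.0025, -4e-05], [0, 0.0025, -4e-05], [0, 0.0025, -4e-05], [0, 0.0025, -4e-05], [0, 0.0025, -4e-05], [0, 0.0025, -4e-05], [0, 0.0025, -4e-05], [0, 0.0025, -4e-05], [0, 0.0025, -4e-05]]' --angular '[[3.3, 0, 0], [-2, 0, 0], [-2, 0, 0], [-2, 0, 0], [-2, 0, 0], [-2, 0, 0], [-2, 0, 0], [-2, 0, 0], [-2, 0, 0], [-2, 0, 0], [-2, 0, 0], [-2, 0, 0], [-2, 0, 0], [-2, 0, 0], [-2, 0, 0], [-2, 0, 0], [-2, 0, 0], [-2, 0, 0], [-2, 0, 0], [-2, 0, 0]]' --gripper '[0, 0, 0, 0, 0, 0, 0, 0, 0, 0, 0, 0, 0, 0, 0, 0, 0, 0, 0, 0]'

```text
time_s: 6.78
tool_pos: [0.6007, 0.0038, 0.0433]
tcp_rot: [0.271, 1.57, -0.183]
force: [0.8, -0.4, 0.0]
finger_gap: -0.0001
```

```bash
cat >> look.py <<'E'
q=s["tool_pos"][:2]-[.5355,.0347]; print("r",np.hypot(*q).round(4),"a-P",(np.degrees(np.arctan2(q[1],q[0]))-209.5)%360)
E
python3 look.py w4
```

```text
6.7833 [0.6007 0.0038 0.0433] head -25.99 -0.0001409719560797341 [ 0.8 -0.4  0. ]
wheel_axis 0.88 210 230 [0.5358 0.0374 0.036 ]
gland_pocket 0.85 228 200 [0.5625 0.0506 0.048 ]
tab 0.87 230 122 [0.5829 0.0903 0.036 ]
index_spot 0.6 175 281 [0.504  0.0192 0.048 ]
r 0.0722 a-P 125.19112381647747
```

View pics/w4.png

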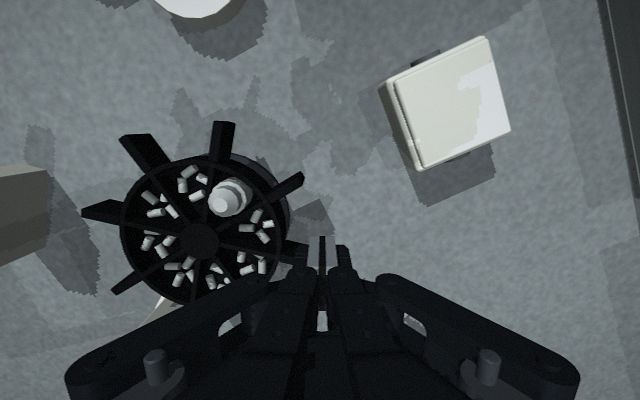

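The wheel has not turned: the gland, at (228,200), is still at 29° in the world frame. The finger seems to have slid past the tab end at (305,250). I check the fingertip's real extent with depth.

```bash
cat >> h.py <<'E'
def px(M,P):
    T=np.array(M["cam_to_world"]); c=T[:3,:3].T@(np.array(P)-T[:3,3]); return np.array([M["cx"]+M["fx"]*c[0]/-c[2], M["cy"]-M["fy"]*c[1]/-c[2]]).round(0)
E
python3 - <<'E'
from h import *
s=manip.get_state();R=Rt(s);M=manip.camera_model("wrist");T=np.array(M["cam_to_world"])
p,d=manip.snapshot("wrist")
f=lambda v:px(M,s["tool_pos"]+R@np.array(v))
print("tip",f([.014,0,0]),"tcp",f([0,0,0]),"tipfront",f([.014,.011,0]),f([.014,.011,.0145]),f([.014,.011,-.0145]))
# finger points in tool frame
v,u=np.mgrid[0:400:1,0:640:1]
r=np.stack([(u-M["cx"])/M["fx"],-(v-M["cy"])/M["fy"],-np.ones_like(u,float)],-1)*d[...,None]
P=(r@T[:3,:3].T+T[:3,3]-s["tool_pos"])@R
k=(d>0)
for row in (238,242,246,250,256,262,270,280):
    print(row,[(c,*(P[row,c]*1000).round(0).astype(int)) for c in range(285,361,6) if k[row,c]])
E
```

```text
tip [321. 229.] tcp [321. 237.] tipfront [321. 213.] [343. 213.] [300. 213.]
238 [(285, np.int64(37), np.int64(-17), np.int64(-28)), (291, np.int64(45), np.int64(-20), np.int64(-25)), (297, np.int64(43), np.int64(-19), np.int64(-20)), (303, np.int64(44), np.int64(-20), np.int64(-15)), (309, np.int64(45), np.int64(-20), np.int64(-10)), (315, np.int64(-26), np.int64(10), np.int64(-3)), (321, np.int64(-26), np.int64(10), np.int64(0)), (327, np.int64(-26), np.int64(10), np.int64(3)), (333, np.int64(-27), np.int64(10), np.int64(6)), (339, np.int64(44), np.int64(-20), np.int64(14)), (345, np.int64(44), np.int64(-20), np.int64(19)), (351, np.int64(45), np.int64(-20), np.int64(24)), (357, np.int64(45), np.int64(-20), np.int64(29))]
242 [(285, np.int64(14), np.int64(-10), np.int64(-25)), (291, np.int64(16), np.int64(-11), np.int64(-21)), (297, np.int64(19), np.int64(-12), np.int64(-17)), (303, np.int64(44), np.int64(-23), np.int64(-15)), (309, np.int64(-33), np.int64(11), np.int64(-6)), (315, np.int64(-31), np.int64(10), np.int64(-3)), (321, np.int64(-32), np.int64(10), np.int64(0)), (327, np
[... 3490 characters left out ...]
(357, np.int64(44), np.int64(-48), np.int64(30))]
280 [(285, np.int64(-69), np.int64(11), np.int64(-14)), (291, np.int64(-68), np.int64(11), np.int64(-11)), (297, np.int64(-69), np.int64(11), np.int64(-9)), (303, np.int64(-69), np.int64(11), np.int64(-7)), (309, np.int64(-69), np.int64(12), np.int64(-4)), (315, np.int64(-69), np.int64(11), np.int64(-2)), (321, np.int64(-57), np.int64(4), np.int64(0)), (327, np.int64(-67), np.int64(10), np.int64(2)), (333, np.int64(-69), np.int64(11), np.int64(5)), (339, np.int64(-70), np.int64(12), np.int64(7)), (345, np.int64(-69), np.int64(11), np.int64(9)), (351, np.int64(-69), np.int64(11), np.int64(11)), (357, np.int64(-70), np.int64(12), np.int64(14))]
```

```bash
python3 - <<'E'
from h import *
s=manip.get_state();R=Rt(s);M=manip.camera_model("scene")
p,d=manip.snapshot("scene")
for x in (-.026,0,.014): print(x,px(M,s["tool_pos"]+R@np.array([x,0,0])))
u,v=px(M,s["tool_pos"]).astype(int)
c=cv2.resize(p[v-60:v+50,u-60:u+50],(770,770)[:2],interpolation=cv2.INTER_CUBIC)[:600]
cv2.imwrite("pics/s2.png",c); print(u,v)
E
```

```text
-0.026 [340. 205.]
0 [340. 211.]
0.014 [340. 215.]
340 211
```

View pics/s2.png

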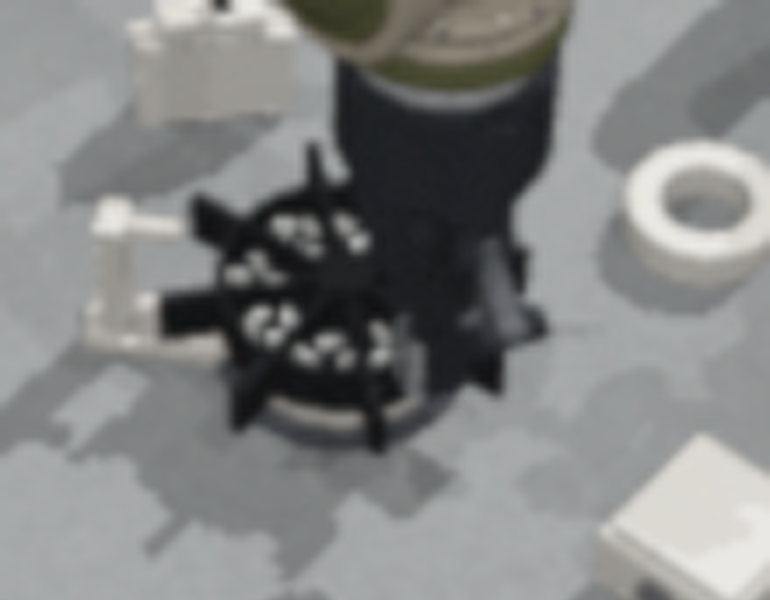

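The finger's visible end lies near tool x = -26 mm (z ≈ 0.069), clearly shorter than stated, so it passed above the tabs (force ≈ 0, wheel unmoved). I go back over the gap at P+90° and lower it further, watching the force.

Request:
apply_moves --translation '[[0, -0.0025, -4e-05], [0, -0.0025, -4e-05], [0, -0.0025, -4e-05], [0, -0.0025, -4e-05], [0, -0.0025, -4e-05], [0, -0.0025, -4e-05], [0, -0.0025, -4e-05], [0, -0.0025, -4e-05], [0, -0.0025, -4e-05], [0, -0.0025, -4e-05], [0, -0.0025, -4e-05], [0, -0.0025, -4e-05], [0, -0.0025, -4e-05], [0, -0.0025, -4e-05], [0, -0.0025, -4e-05], [0, -0.0025, -4e-05], [0, -0.0025, -4e-05], [0, 0, 0]]' --angular '[[2, 0, 0], [2, 0, 0], [2, 0, 0], [2, 0, 0], [2, 0, 0], [2, 0, 0], [2, 0, 0], [2, 0, 0], [2, 0, 0], [2, 0, 0], [2, 0, 0], [2, 0, 0], [2, 0, 0], [2, 0, 0], [2, 0, 0], [2, 0, 0], [2, 0, 0], [0, 0, 0]]' --gripper '[0, 0, 0, 0, 0, 0, 0, 0, 0, 0, 0, 0, 0, 0, 0, 0, 0, 0]'

```text
time_s: 8.68
tool_pos: [0.5715, -0.0271, 0.0427]
tcp_rot: [-2.185, 1.571, 3.048]
force: [0.4, 0.0, 0.2]
finger_gap: -0.0
```

```bash
cat > tip.py <<'E'
from h import *
s=manip.get_state();R=Rt(s);M=manip.camera_model("wrist");T=np.array(M["cam_to_world"])
p,d=manip.snapshot("wrist")
v,u=np.mgrid[0:400,0:640]
r=np.stack([(u-M["cx"])/M["fx"],-(v-M["cy"])/M["fy"],-np.ones_like(u,float)],-1)*d[...,None]
W=r@T[:3,:3].T+T[:3,3]; P=(W-s["tool_pos"])@R
q=s["tool_pos"][:2]-[.5355,.0347]; print(s["time_s"],s["tool_pos"].round(4),head(R).round(1),"r",np.hypot(*q).round(4),"a-P",((np.degrees(np.arctan2(q[1],q[0]))-209.5)%360).round(1),s["force"].round(1))
for row in range(224,242,2): print(row,"tool mm",(P[row,[313,321,329]]*1000).round(0).tolist())
# gland: heights 55..67mm near the axis
h=(W[...,2]>.053)&(W[...,2]<.069)&(np.hypot(W[...,0]-.5355,W[...,1]-.0347)<.048)&(v<230)
g=np.median(W[h],0) if h.sum()>20 else None
print("gland",h.sum(),g, None if g is None else (np.degrees(np.arctan2(g[1]-.0347,g[0]-.5355))-209.5+180)%360-180)
m=(W[...,2]>.044)&(W[...,2]<.052)&(np.hypot(W[...,0]-.5355,W[...,1]-.0347)<.08)&(v<230); t=W[m]-[.5355,.0347,0]
rr=np.hypot(t[:,0],t[:,1]); an=(np.degrees(np.arctan2(t[:,1],t[:,0]))-209.5)[(rr>.058)&(rr<.07)]%45
z=np.exp(1j*np.radians(an*8)).mean(); print("tab phase mod45",(np.degrees(np.angle(z))/8%45).round(1),abs(z).round(2),len(an),"(22.5 = on click)")
E
python3 tip.py
```

```text
8.6833 [ 0.5715 -0.0271  0.0427] -60.2 r 0.0715 a-P 90.8 [0.4 0.  0.2]
224 tool mm [[44.0, -7.0, -6.0], [46.0, -8.0, 0.0], [44.0, -7.0, 6.0]]
226 tool mm [[45.0, -9.0, -6.0], [44.0, -9.0, 0.0], [44.0, -9.0, 6.0]]
228 tool mm [[44.0, -11.0, -6.0], [45.0, -11.0, 0.0], [45.0, -11.0, 6.0]]
230 tool mm [[45.0, -13.0, -6.0], [45.0, -13.0, 0.0], [43.0, -12.0, 6.0]]
232 tool mm [[44.0, -14.0, -6.0], [45.0, -14.0, 0.0], [43.0, -14.0, 6.0]]
234 tool mm [[-162.0, 68.0, 1.0], [45.0, -16.0, 0.0], [44.0, -16.0, 6.0]]
236 tool mm [[-24.0, 11.0, -4.0], [-24.0, 11.0, 0.0], [-23.0, 10.0, 5.0]]
238 tool mm [[-27.0, 11.0, -4.0], [-27.0, 11.0, 0.0], [-27.0, 11.0, 5.0]]
240 tool mm [[-29.0, 11.0, -4.0], [-30.0, 11.0, 0.0], [-30.0, 11.0, 4.0]]
gland 816 [0.56555046 0.05019427 0.05986511] 177.77600841112638
tab phase mod45 21.5 0.97 936 (22.5 = on click)
```

Request:
apply_moves --translation '[[0.006, 0, 0], [0.006, 0, 0], [0.006, 0, 0], [0.006, 0, 0], [0.006, 0, 0], [0, 0, 0]]' --angular '[[0, 0, 0], [0, 0, 0], [0, 0, 0], [0, 0, 0], [0, 0, 0], [0, 0, 0]]' --gripper '[0, 0, 0, 0, 0, 0]'

```text
time_s: 9.23
tool_pos: [0.5711, -0.0266, 0.011]
tcp_rot: [-2.354, 1.568, 2.881]
force: [0.4, 0.2, -0.5]
finger_gap: -0.0001
```

```bash
python3 tip.py
```

```text
9.2333 [ 0.5711 -0.0266  0.011 ] -60.1 r 0.0709 a-P 90.6 [ 0.4  0.2 -0.5]
224 tool mm [[14.0, 4.0, -5.0], [12.0, 4.0, 0.0], [12.0, 4.0, 6.0]]
226 tool mm [[13.0, 3.0, -5.0], [12.0, 3.0, 0.0], [13.0, 3.0, 6.0]]
228 tool mm [[13.0, 1.0, -5.0], [13.0, 1.0, 0.0], [13.0, 1.0, 6.0]]
230 tool mm [[13.0, -0.0, -5.0], [12.0, 0.0, 0.0], [12.0, 0.0, 6.0]]
232 tool mm [[14.0, -2.0, -5.0], [11.0, -1.0, 0.0], [13.0, -2.0, 6.0]]
234 tool mm [[12.0, -3.0, -5.0], [12.0, -3.0, 0.0], [13.0, -3.0, 6.0]]
236 tool mm [[-24.0, 11.0, -4.0], [-23.0, 10.0, 0.0], [-24.0, 11.0, 5.0]]
238 tool mm [[-26.0, 10.0, -4.0], [-27.0, 11.0, 0.0], [-27.0, 11.0, 5.0]]
240 tool mm [[-29.0, 11.0, -4.0], [-30.0, 11.0, 0.0], [-29.0, 11.0, 4.0]]
gland 1295 [0.56614304 0.04984367 0.05986016] 176.79840477763412
tab phase mod45 21.5 0.97 1425 (22.5 = on click)
```

Request:
apply_moves --translation '[[0, 0.0025, -4e-05], [0, 0.0025, -4e-05], [0, 0.0025, -4e-05], [0, 0.0025, -4e-05], [0, 0.0025, -4e-05], [0, 0.0025, -4e-05], [0, 0.0025, -4e-05], [0, 0.0025, -4e-05], [0, 0.0025, -4e-05], [0, 0.0025, -4e-05], [0, 0.0025, -4e-05], [0, 0.0025, -4e-05], [0, 0.0025, -4e-05], [0, 0.0025, -4e-05], [0, 0.0025, -4e-05], [0, 0.0025, -4e-05], [0, 0.0025, -4e-05], [0, 0, 0], [0, 0, 0], [0, 0, 0]]' --angular '[[-2, 0, 0], [-2, 0, 0], [-2, 0, 0], [-2, 0, 0], [-2, 0, 0], [-2, 0, 0], [-2, 0, 0], [-2, 0, 0], [-2, 0, 0], [-2, 0, 0], [-2, 0, 0], [-2, 0, 0], [-2, 0, 0], [-2, 0, 0], [-2, 0, 0], [-2, 0, 0], [-2, 0, 0], [0, 0, 0], [0, 0, 0], [0, 0, 0]]' --gripper '[0, 0, 0, 0, 0, 0, 0, 0, 0, 0, 0, 0, 0, 0, 0, 0, 0, 0, 0, 0]'

```text
time_s: 10.95
tool_pos: [0.6006, 0.0036, 0.0128]
tcp_rot: [0.232, 1.57, -0.224]
force: [-0.1, 0.1, -0.2]
finger_gap: 0.0002
```

```bash
sed -i '/"tool mm"/d' tip.py; python3 tip.py; python3 look.py w5
```

```text
10.95 [0.6006 0.0036 0.0128] -26.1 r 0.0721 a-P 125.0 [-0.1  0.1 -0.2]
gland 1255 [0.55648961 0.06352393 0.05993691] -155.56214142754266
tab phase mod45 2.8 0.97 1136 (22.5 = on click)
11.0 [0.6005 0.0036 0.0127] head -26.14 -0.00016335215175810762 [-0.  -0.2  0.3]
wheel_axis 0.73 192 252 [0.5369 0.0354 0.036 ]
gland_pocket 0.78 181 203 [0.5547 0.0618 0.048 ]
tab 0.93 138 122 [0.552  0.1048 0.036 ]
index_spot 0.7 151 311 [0.5064 0.0182 0.048 ]
r 0.0721 a-P 124.94878114751626
```

View pics/w5.png

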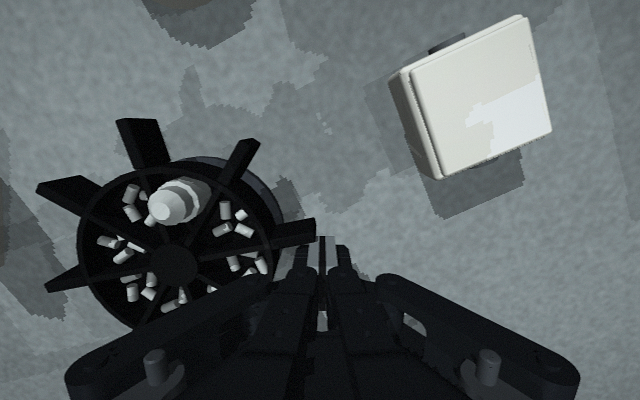

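The push works: the gland turned to (178,203), about 25° so far, just at the half-way balance. I go on a little at a time.

Request:
apply_moves --translation '[[0, 0.0025, -4e-05], [0, 0.0025, -4e-05], [0, 0.0025, -4e-05], [0, 0, 0], [0, 0, 0], [0, 0, 0], [0, 0, 0]]' --angular '[[-2, 0, 0], [-2, 0, 0], [-2, 0, 0], [0, 0, 0], [0, 0, 0], [0, 0, 0], [0, 0, 0]]' --gripper '[0, 0, 0, 0, 0, 0, 0]'

```text
time_s: 11.88
tool_pos: [0.6034, 0.0106, 0.0126]
tcp_rot: [1.743, 1.571, 1.392]
force: [-0.5, 0.8, -0.7]
finger_gap: 0.0004
```

```bash
python3 tip.py
```

```text
11.8833 [0.6034 0.0106 0.0126] -20.1 r 0.0721 a-P 130.9 [-0.5  0.8 -0.7]
gland 1270 [0.55172624 0.06673982 0.05987627] -146.35947058992028
tab phase mod45 12.3 0.97 1286 (22.5 = on click)
```

```bash
python3 tip.py; python3 tip.py
```

```text
11.9333 [0.6034 0.0106 0.0126] -20.1 r 0.0721 a-P 130.9 [ 0.5 -0.1 -0.9]
gland 1268 [0.55097123 0.06703664 0.05980068] -145.068440207452
tab phase mod45 13.5 0.97 1374 (22.5 = on click)
11.9833 [0.6034 0.0106 0.0126] -20.1 r 0.0721 a-P 130.9 [ 1.1  1.3 -0.4]
gland 1273 [0.55038741 0.06731472 0.05990351] -144.03493549941163
tab phase mod45 14.7 0.97 1407 (22.5 = on click)
```

It springs on slowly and well damped, so there is no momentum risk. Second click.

Request:
apply_moves --translation '[[0, 0, 0], [0, 0.0025, -4e-05], [0, 0.0025, -4e-05], [0, 0.0025, -4e-05], [0, 0.0025, -4e-05], [0, 0.0025, -4e-05], [0, 0.0025, -4e-05], [0, 0.0025, -4e-05], [0, 0.0025, -4e-05], [0, 0.0025, -4e-05], [0, 0.0025, -4e-05], [0, 0.0025, -4e-05], [0, 0.0025, -4e-05], [0, 0.0025, -4e-05], [0, 0.0025, -4e-05], [0, 0.0025, -4e-05], [0, 0.0025, -4e-05], [0, 0.0025, -4e-05], [0, 0.0025, -4e-05], [0, 0.0025, -4e-05]]' --angular '[[0, 0, 0], [-2, 0, 0], [-2, 0, 0], [-2, 0, 0], [-2, 0, 0], [-2, 0, 0], [-2, 0, 0], [-2, 0, 0], [-2, 0, 0], [-2, 0, 0], [-2, 0, 0], [-2, 0, 0], [-2, 0, 0], [-2, 0, 0], [-2, 0, 0], [-2, 0, 0], [-2, 0, 0], [-2, 0, 0], [-2, 0, 0], [-2, 0, 0]]' --gripper '[0, 0, 0, 0, 0, 0, 0, 0, 0, 0, 0, 0, 0, 0, 0, 0, 0, 0, 0, 0]'

```text
time_s: 13.7
tool_pos: [0.6051, 0.057, 0.0128]
tcp_rot: [-0.552, 1.569, -0.238]
force: [2.9, -2.5, -1.0]
finger_gap: -0.0004
```

```bash
python3 tip.py
```

```text
13.7 [0.6051 0.057  0.0128] 18.0 r 0.0731 a-P 168.3 [ 2.9 -2.5 -1. ]
gland 1266 [0.53228093 0.07203087 0.05990119] -114.57153628806296
tab phase mod45 43.2 0.96 1161 (22.5 = on click)
```

Request:
apply_moves --translation '[[0, 0.0025, -0.0001], [0, 0.0025, -0.0001], [0, 0.0025, -0.0001], [0, 0.0025, -0.0001], [0, 0.0025, -0.0001], [0, 0.0025, -0.0001], [0, 0.0025, -0.0001], [0, 0.0025, -0.0001], [0, 0.0025, -0.0001], [0, 0.0025, -0.0001], [0, 0.0025, -0.0001], [0, 0.0025, -0.0001], [0, 0.0025, -0.0001], [0, 0.0025, -0.0001], [0, 0.0025, -0.0001], [0, 0.0025, -0.0001], [0, 0.0025, -0.0001], [0, 0.0025, -0.0001], [0, 0.0025, -0.0001], [0, 0.0025, -0.0001]]' --angular '[[-2, 0, 0], [-2, 0, 0], [-2, 0, 0], [-2, 0, 0], [-2, 0, 0], [-2, 0, 0], [-2, 0, 0], [-2, 0, 0], [-2, 0, 0], [-2, 0, 0], [-2, 0, 0], [-2, 0, 0], [-2, 0, 0], [-2, 0, 0], [-2, 0, 0], [-2, 0, 0], [-2, 0, 0], [-2, 0, 0], [-2, 0, 0], [-2, 0, 0]]' --gripper '[0, 0, 0, 0, 0, 0, 0, 0, 0, 0, 0, 0, 0, 0, 0, 0, 0, 0, 0, 0]'

```text
time_s: 15.42
tool_pos: [0.5739, 0.0953, 0.0128]
tcp_rot: [-0.873, 1.569, 0.138]
force: [1.8, -0.2, -0.9]
finger_gap: -0.0001
```

```bash
python3 tip.py
```

```text
15.4167 [0.5739 0.0953 0.0128] 57.9 r 0.0718 a-P 208.1 [ 1.8 -0.2 -0.9]
gland 1272 [0.50929515 0.06306883 0.05992365] -76.77073115948906
tab phase mod45 36.8 0.95 1144 (22.5 = on click)
```

Request:
apply_moves --translation '[[0, 0.0025, -5e-05], [0, 0.0025, -5e-05], [0, 0.0025, -5e-05], [0, 0.0025, -5e-05], [0, 0.0025, -5e-05], [0, 0.0025, -5e-05], [0, 0.0025, -5e-05], [0, 0.0025, -5e-05], [0, 0, 0], [0, 0, 0], [0, 0, 0], [0, 0, 0], [0, 0, 0], [0, 0, 0], [0, 0, 0], [0, 0, 0], [0, 0, 0], [0, 0, 0], [0, 0, 0], [0, 0, 0]]' --angular '[[-2, 0, 0], [-2, 0, 0], [-2, 0, 0], [-2, 0, 0], [-2, 0, 0], [-2, 0, 0], [-2, 0, 0], [-2, 0, 0], [0, 0, 0], [0, 0, 0], [0, 0, 0], [0, 0, 0], [0, 0, 0], [0, 0, 0], [0, 0, 0], [0, 0, 0], [0, 0, 0], [0, 0, 0], [0, 0, 0], [0, 0, 0]]' --gripper '[0, 0, 0, 0, 0, 0, 0, 0, 0, 0, 0, 0, 0, 0, 0, 0, 0, 0, 0, 0]'

```text
time_s: 17.13
tool_pos: [0.5552, 0.1033, 0.0126]
tcp_rot: [-1.583, 1.571, -0.293]
force: [0.4, 1.1, 0.3]
finger_gap: -0.0001
```

```bash
python3 tip.py
```

```text
17.1333 [0.5552 0.1033 0.0126] 73.9 r 0.0714 a-P 224.5 [0.4 1.1 0.3]
gland 1287 [0.50008532 0.04944493 0.05982406] -52.104441738219094
tab phase mod45 19.1 0.93 1448 (22.5 = on click)
```

One click left (wheel ≈ -48°). Last stroke, in two parts.

Request:
apply_moves --translation '[[0, 0.0025, -5e-05], [0, 0.0025, -5e-05], [0, 0.0025, -5e-05], [0, 0.0025, -5e-05], [0, 0.0025, -5e-05], [0, 0.0025, -5e-05], [0, 0.0025, -5e-05], [0, 0.0025, -5e-05], [0, 0.0025, -5e-05], [0, 0.0025, -5e-05], [0, 0.0025, -5e-05], [0, 0.0025, -5e-05], [0, 0.0025, -5e-05], [0, 0.0025, -5e-05], [0, 0.0025, -5e-05], [0, 0.0025, -5e-05], [0, 0.0025, -5e-05], [0, 0, 0]]' --angular '[[-2, 0, 0], [-2, 0, 0], [-2, 0, 0], [-2, 0, 0], [-2, 0, 0], [-2, 0, 0], [-2, 0, 0], [-2, 0, 0], [-2, 0, 0], [-2, 0, 0], [-2, 0, 0], [-2, 0, 0], [-2, 0, 0], [-2, 0, 0], [-2, 0, 0], [-2, 0, 0], [-2, 0, 0], [0, 0, 0]]' --gripper '[0, 0, 0, 0, 0, 0, 0, 0, 0, 0, 0, 0, 0, 0, 0, 0, 0, 0]'

```text
time_s: 18.68
tool_pos: [0.5131, 0.1026, 0.0127]
tcp_rot: [-1.282, 1.571, 0.603]
force: [1.4, 1.3, -0.2]
finger_gap: 0.0001
```

```bash
python3 tip.py; python3 look.py w6
```

```text
18.6833 [0.5131 0.1026 0.0127] 108.0 r 0.0715 a-P 258.8 [ 1.4  1.3 -0.2]
gland 1247 [0.49704876 0.03367911 0.05989513] -27.979136260658947
tab phase mod45 42.6 0.96 1148 (22.5 = on click)
18.7333 [0.5134 0.1026 0.0127] head 107.87 -0.00011534684523677439 [ 0.8  2.2 -1. ]
wheel_axis 0.84 198 248 [0.531  0.0361 0.036 ]
wheel_axis 0.68 71 67 [ 0.4592 -0.0367  0.036 ]
post_top 0.6 71 67 [ 0.4568 -0.011   0.066 ]
gland_pocket 0.63 190 202 [0.501  0.0318 0.048 ]
tab 0.61 152 114 [0.4685 0.0018 0.036 ]
tab 0.25 160 200 [0.5097 0.0122 0.036 ]
index_spot 0.63 161 199 [0.504  0.0185 0.048 ]
r 0.0715 a-P 258.5531215156907
```

View pics/w6.png

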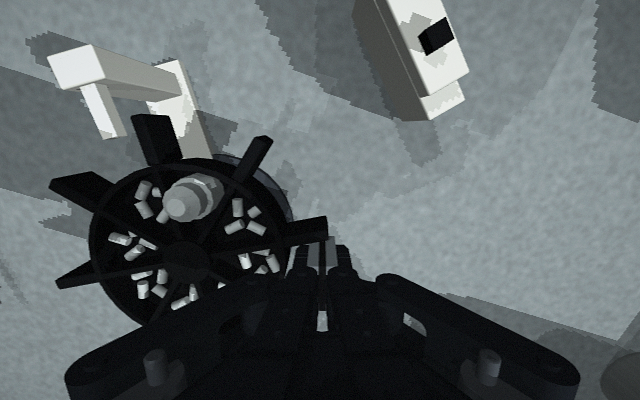

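The gland (180,202) is just short of half-way to the post at upper left, with nothing in the finger's way. I advance 8° and let it spring.

Request:
apply_moves --translation '[[0, 0.0025, -5e-05], [0, 0.0025, -5e-05], [0, 0.0025, -5e-05], [0, 0.0025, -5e-05], [0, 0, 0], [0, 0, 0], [0, 0, 0], [0, 0, 0], [0, 0, 0], [0, 0, 0], [0, 0, 0], [0, 0, 0], [0, 0, 0], [0, 0, 0], [0, 0, 0], [0, 0, 0]]' --angular '[[-2, 0, 0], [-2, 0, 0], [-2, 0, 0], [-2, 0, 0], [0, 0, 0], [0, 0, 0], [0, 0, 0], [0, 0, 0], [0, 0, 0], [0, 0, 0], [0, 0, 0], [0, 0, 0], [0, 0, 0], [0, 0, 0], [0, 0, 0], [0, 0, 0]]' --gripper '[0, 0, 0, 0, 0, 0, 0, 0, 0, 0, 0, 0, 0, 0, 0, 0]'

```text
time_s: 20.37
tool_pos: [0.504, 0.0988, 0.0126]
tcp_rot: [0.293, 1.571, 2.316]
force: [-0.1, -0.1, -0.4]
finger_gap: 0.0001
```

```bash
python3 tip.py;python3 tip.py
```

```text
20.3667 [0.504  0.0988 0.0126] 115.9 r 0.0714 a-P 266.7 [-0.1 -0.1 -0.4]
gland 1269 [0.50007907 0.02251595 0.05976138] -10.517864427957534
tab phase mod45 17.9 0.95 1437 (22.5 = on click)
20.4167 [0.504  0.0988 0.0126] 115.9 r 0.0714 a-P 266.6 [-0.   0.3 -0.3]
gland 1264 [0.50023338 0.02247854 0.05984366] -10.386519693089781
tab phase mod45 18.0 0.95 1439 (22.5 = on click)
```

Force is zero and the wheel has sprung on. I lift clear and check.

Request:
apply_moves --translation '[[-0.01, 0, 0], [-0.02, 0, 0], [-0.03, 0, 0], [-0.03, 0, 0], [-0.03, 0, 0], [-0.03, 0, 0], [-0.02, -0.015, 0], [0, -0.015, 0], [0, -0.015, 0], [0, 0, 0], [0, 0, 0], [0, 0, 0], [0, 0, 0], [0, 0, 0]]' --angular '[[0, 0, 0], [0, 0, 0], [0, 0, 0], [0, 0, 0], [0, 0, 0], [0, 0, 0], [0, 0, 0], [0, 0, 0], [0, 0, 0], [0, 0, 0], [0, 0, 0], [0, 0, 0], [0, 0, 0], [0, 0, 0]]' --gripper '[0, 0, 0, 0, 0, 0, 0, 0, 0, 0, 0, 0, 0, 0]'

```text
time_s: 21.63
tool_pos: [0.544, 0.1182, 0.1826]
tcp_rot: [1.174, 1.57, -3.086]
force: [-0.7, 0.2, -0.0]
finger_gap: 0.0001
```

```bash
python3 tip.py; python3 look.py w7; python3 - <<'E'
import cv2
cv2.imwrite("pics/w7c.png",cv2.resize(cv2.imread("pics/w7.png")[60:260,120:360],(720,600),interpolation=cv2.INTER_CUBIC))
E
```

```text
21.6333 [0.544  0.1182 0.1826] 115.9 r 0.084 a-P 234.7 [-0.7  0.2 -0. ]
gland 247 [0.50248644 0.02129395 0.06014297] -7.399059884822577
tab phase mod45 20.1 0.94 543 (22.5 = on click)
21.6833 [0.5441 0.1182 0.1827] head 115.9 -0.00012372570641378005 [-0.9  0.8  0.1]
wheel_axis 0.55 262 145 [0.5307 0.0378 0.036 ]
post_top 0.67 233 51 [ 0.4596 -0.0136  0.066 ]
gland_pocket 0.59 257 118 [0.505  0.0246 0.048 ]
tab 0.57 230 81 [ 0.4847 -0.0166  0.036 ]
index_spot 0.8 254 114 [0.5032 0.0205 0.048 ]
r 0.084 a-P 234.6220815647099
```

View pics/w7c.png

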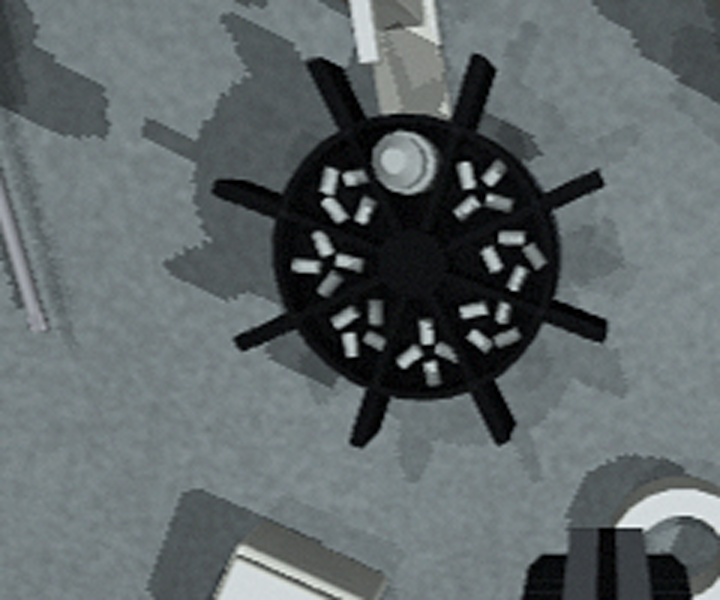

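The gland stands at the post and the hand is clear. I let it settle from a little farther off and measure the remaining angle against the actual post direction.

Request:
apply_moves --translation '[[0, -0.01, -0.02], [0, -0.01, -0.02], [0, -0.01, -0.01], [0, -0.01, 0], [0, 0, 0], [0, 0, 0], [0, 0, 0], [0, 0, 0], [0, 0, 0], [0, 0, 0], [0, 0, 0], [0, 0, 0], [0, 0, 0], [0, 0, 0], [0, 0, 0], [0, 0, 0], [0, 0, 0], [0, 0, 0], [0, 0, 0], [0, 0, 0]]' --angular '[[0, 0, 0], [0, 0, 0], [0, 0, 0], [0, 0, 0], [0, 0, 0], [0, 0, 0], [0, 0, 0], [0, 0, 0], [0, 0, 0], [0, 0, 0], [0, 0, 0], [0, 0, 0], [0, 0, 0], [0, 0, 0], [0, 0, 0], [0, 0, 0], [0, 0, 0], [0, 0, 0], [0, 0, 0], [0, 0, 0]]' --gripper '[0, 0, 0, 0, 0, 0, 0, 0, 0, 0, 0, 0, 0, 0, 0, 0, 0, 0, 0, 0]'

```text
time_s: 23.65
tool_pos: [0.6023, 0.091, 0.1826]
tcp_rot: [1.077, 1.571, 3.1]
force: [-0.1, 0.1, 0.5]
finger_gap: 0.0001
```

```bash
cat > fit.py <<'E'
from h import *
from scipy.optimize import least_squares
M=manip.camera_model("wrist");T=np.array(M["cam_to_world"]);acc=[]
for _ in range(4):
    p,d=manip.snapshot("wrist")
    v,u=np.mgrid[0:400,0:640]
    r=np.stack([(u-M["cx"])/M["fx"],-(v-M["cy"])/M["fy"],-np.ones_like(u,float)],-1)*d[...,None]
    acc.append((r@T[:3,:3].T+T[:3,3])[(d>0)&(v<235)])
W=np.concatenate(acc); c=np.array([.5335,.0355])
for _ in range(3):
    D=np.hypot(*(W[:,:2]-c).T)
    t=W[(abs(W[:,2]-.047)<.004)&(D>.055)&(D<.072),:2]
    def f(x):
        q=t-x[:2]; a=np.arctan2(q[:,1],q[:,0]); rr=np.hypot(*q.T)
        return rr*np.sin((a-x[2]-np.round((a-x[2])/(np.pi/4))*np.pi/4))
    s=min((least_squares(f,[*c,k],loss="soft_l1",f_scale=.003) for k in np.radians([0,10,20,30,40])),key=lambda s:s.cost)
    c=s.x[:2]
D=np.hypot(*(W[:,:2]-c).T)
post=W[(W[:,2]>.062)&(W[:,2]<.069)&(D>.08)&(D<.1)]; bar=W[(W[:,2]>.06)&(W[:,2]<.067)&(D>.062)&(D<.08)]
g=W[(W[:,2]>.06)&(W[:,2]<.067)&(D<.048)]
ang=lambda P:np.degrees(np.arctan2(*(np.median(P[:,:2],0)-c)[::-1]))
tabs=np.degrees(s.x[2])
print("t",manip.get_state()["time_s"],"axis",c.round(4),"resid",np.sqrt(np.mean(s.fun**2)),len(t),"post",len(post),ang(post),"bar",len(bar),ang(bar),"gland",len(g),ang(g))
print("tab vs post:",((tabs-ang(post)-22.5+22.5)%45)-22.5)
E
python3 fit.py; python3 look.py w8|grep -v tab
```

```text
t 23.85 axis [0.5333 0.0357] resid 0.001760020643128803 3376 post 670 -148.2107870061934 bar 570 -148.39020296184933 gland 590 -152.66709766265575
tab vs post: -4.5543738828367
23.85 [0.6023 0.091  0.1826] head 115.92 -1.598060481955764e-05 [-0.2 -0.7 -0.2]
wheel_axis 0.61 309 106 [0.5294 0.04   0.036 ]
gland_pocket 0.52 299 68 [0.502  0.0162 0.048 ]
index_spot 0.75 303 72 [0.5033 0.0214 0.048 ]
r 0.0874 a-P 190.61269131048283
```

The gland and the tabs agree: it stands 4.5° short of the exact line (about 2.7 mm, limit 5 mm or 8°), which is within the detent's resting scatter. A last check that it is at rest, then I hand in.

```bash
python3 - <<'E'
exec(open("fit.py").read())
if abs(((tabs-ang(post))%45)-22.5)<6.5 and np.linalg.norm(manip.get_state()["force"])<3: print(manip.hand_in())
E
```

```text
t 24.35 axis [0.5333 0.0357] resid 0.0017622963710912758 3381 post 674 -148.22176443533192 bar 577 -148.36640701110218 gland 591 -152.94236356553134
tab vs post: -4.533655238183798
the job is handed in; nothing more can be done
None
```

I turned the black wheel anticlockwise by four clicks with the closed fingertip. The gland pocket now stands at the post, and I handed the job in at about 24 s with the hand clear.

**First stroke missed:** the visible fingertips end about 38 mm short of where the description puts them. The first stroke passed over the tabs without turning the wheel. I lowered the tool by 30 mm and the next strokes worked.

**Last checks:**
- **Angle:** the tabs put the wheel about 4.5° short of the exact line to the post. That is about 2.7 mm off; the limit is 5 mm or 8°. The direction to the gland agrees, at 4.5 to 4.7° short.
- **At rest:** the angle stayed the same over 0.5 s. It is within the 0.08 rad in which a click is said to rest.
- **Contact:** the wrist force was about zero at the end.
- **Dispenser:** the fitted axis position is within about 2 mm of the first estimates, so it barely moved.
- **Other things on the bench:** I never touched them knowingly, but I did not measure their final positions.

The simple point networks disagreed with each other by a few millimetres. I relied on the depth fit instead.

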